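# Hang the splash guard on the stirrer's sprung keyhole studs

### The arm

A 6-joint arm with a two-finger parallel gripper is mounted at the origin on a cart in front of the work surface, level with it; the furniture and walls round the work are solid. World frame = base frame: x ahead of the robot, y to its left, z up, the work surface at z = 0. Lengths are in m, angles in rad, forces in N, time in s.
With the tool pointing down it reaches from about 0.3 to 0.875 m from the base axis. Payload 6.4 kg.
Tool frame: the origin (TCP) lies between the finger pads; the fingertips stand 8 mm ahead of it and the grasp point (between the pads) lies 11 mm behind it; z points along the fingers, y is the direction in which the jaws open and shut (so a half turn about z gives the same grasp; the last joint's range is limited). The gripper opens to 85 mm and grips with 20 to 120 N. Pads are 22 mm wide; open, the fingers measure 114 mm over their backs; the gripper's body (76 mm by 85 mm) begins 54 mm behind the grasp point. The pads swing forward as they close: fully open they stand 13 mm farther back than shut.
Start: joints at [-1.401, 0.181, 1.607, -0, 1.354, -0.206], TCP at [0.211, -0.535, 0.239] pointing down, gripper open.
Joint ranges: [-2.99, 2.99], [-0.89, 2.07], [0.3, 2.58], [-1.14, 4.28], [0, 2.63], [-3.12, 3.12]. Speed limits (rad/s): [2.57, 2.57, 3.01, 3.14, 3.14, 3.14].

### API

Orientations are given as a unit quaternion [w, x, y, z].
In Python, from bench import monitor, viewer, workorder, spotter gives the robot as it stands. The module is installed in compiled form; this text tells all that it offers.
- The arm moves only by the tool move_arm, never from a script. Its argument "motion" is a list of rows, each a list of 3 entries, a list of its own where there are three numbers: the shift along the tool's x, y, z in units of 60 mm (1.0 is 60 mm), then the turn, a rotation vector about the tool's x, y, z in units of 8 degrees (1.0 is 8 degrees), then the opening in per cent of the stroke, from 0 (shut) to 100 (fully open). In form: [[[dx, dy, dz], [rx, ry, rz], grip], ...]. A call has 1 to 10 rows; each row is the pose to reach, as a shift and turn from the pose commanded when the call began, along the tool's axes at that moment; what a row does not reach only later rows make up. A row lasts 1/8 s, in which the tool goes at most 62.5 mm and 10.7 degrees, less where a joint would pass 70% of its speed; a pose out of reach is approached as far as the arm can. A call with a gripper value outside its range is refused whole. The fingers move at their own pace and stop on an object; the grip force is fixed at half the most. Time passes only in rows, so rows that repeat a pose let the fingers close. It gives the time, the measured TCP pose, the force and the opening at its end, in the units of the state.
- monitor.get_obs(): the state, without advancing time (a new reading comes with each control period).
- viewer.camera(name): name is "side" or "top" or "wrist"; returns the picture (480x640x3 uint8, blue, green, red); there is no depth.
- viewer.calibration(name): a dict with "fovy" (degrees; the focal length in pixels is half the picture's height over the tangent of half this angle, whatever the lens; pixels are square), "cx", "cy" (the principal point, pixels), "extrinsics" (4x4, takes a point from camera to world coordinates). Camera axes: x right, y down, z forward; pixel columns grow to the right and rows downward; lengths in m; the calibration is good to about 2 mm. A picture is of the moment at which its call begins: read the wrist's pose just before it. calibration takes no time and is no camera call; for the wrist camera it gives the pose at the moment of the call.
- workorder.hand_in(): hands the job in, once; it reports no verdict.
Trained networks look in the newest picture that a camera, given by its name, has taken for a name from the list of things; names that differ only in an ending like _2 or _b are one class to them, and where a whole thing is asked for, a point or a joint stands for the part that bears it (a point fixed in the world has none). Each returns a list of dicts, best first, with "score" (0 to 1); they miss things now and then, are a little off and sometimes report something else, mostly with a low value. They report only what shows in the picture. A call takes as long as a camera call.
- spotter.search_frame(camera, name): "centre" ([column, row] as shares, 0 to 1, of the picture: columns of its width, rows of its height, amid what is visible of it).
- spotter.outline_of(camera, name): "region" (480x640 bool, what is visible of it) and "centre" ([column, row] as shares, 0 to 1, of the picture: columns of its width, rows of its height, amid what is visible of it).
The state is a dict: "time_s": time; "q": joint angles; "dq": joint speeds; "joint_efforts": joint torques, N m; "eef_pos": TCP position; "eef_rot": TCP orientation; "wrist_force": force on the tool from outside, world axes, zero at the start; "torque": the same for the moment, N m; "opening": opening from 0.0 (shut) to 1.0 (fully open).
Only numpy, scipy, OpenCV 4.12 (cv2) and the standard library are available. Lean on these libraries where they do the work, as an engineer would, in place of code of your own. Each camera call takes 0.05 s, during which the arm holds its last target. There are 200 camera calls.

### The job

Lift the splash guard out of the draining rack and hang it back on the stirrer's guard frame: pass both of its round holes over the two stud heads together, push it back gently against the sprung strip, and keep it pushed back while you slide it down until it stops on both studs, so that the strip then clamps it behind the heads. The stud carrier is clamped up to 12 mm off the middle, so find the heads by feel, without forcing the guard against the frame (never harder than 40 N), let go, and leave the beaker and the other things about it undisturbed.

Things in the scene. Friction and masses are not known exactly. Their poses are not given: they have to be found in the camera images.
- stirrer: White magnetic stirrer, 170 x 170 mm, fixed. Origin: centre of its underside; x to its back, y to its left as the robot sees it, z up. Aluminium frame on its front: posts at y = +-78 mm, cross-bar at height 159 to 171 mm carrying a steel stud carrier, front face at x = -100 mm, whose middle is clamped up to 12 mm left or right of y = 0 (not reported). Guard hung: keyholes point at x -110.5, z 152 mm.
- strip (a joint): Sprung rubber strip, 60 x 12 mm, on the carrier, 11 mm in front of its face; value = travel back, 0 to 0.008 m; 1.4 N at first, 0.7 N more per mm. Two equal studs, 45 mm left and right of the carrier's middle, height 165 mm, along the stirrer's x; from the carrier's face forward: shoulder 19 mm wide to 5 mm (stops the sheet), shank 8 mm wide to 13 mm, head 14 mm wide to 19 mm, front edge rounded 1 mm.
- guard_grip (a point): Grip point of the splash guard: upright aluminium sheet 5 (x) x 150 (y) x 122 mm (z), 0.2 to 0.4 kg, both faces alike; black grip 12 x 60 x 38 mm rising from the middle of its top edge, ending 19 mm above this point. Sheet: top edge 19 mm, lower edge 141 mm below.
- keyholes (a point): Middle point between the guard's two round holes, 43 mm below guard_grip, half-way through the sheet. The two equal keyholes are at y = +-45 mm of it: a round hole 16 mm in diameter from which a slot 10 mm wide runs straight up, its top end 17 mm above the hole's centre.
- rack: Wire draining rack, 122 x 105 mm, 78 mm high, fixed to the bench. Origin: centre of its foot on the bench. The guard stands in its middle slot, between two wire hoops 13 mm apart that run along the rack's y axis, its lower edge 8 mm above the bench, upright and square to the rack. The outer slots are empty.
- beaker: Glass beaker, 71 mm wide, 70 mm high, on the stirrer's top plate behind the frame, rim about 155 mm above the bench. Origin: centre of its underside.
- timer: White bench timer, 68 x 62 x 19 mm. Origin: centre of its underside.
- petri_dish: Round petri dish, 66 mm wide, 15 mm high. Origin: centre of its underside.
- lidded_cup: Specimen cup with a screw lid, 60 mm wide, 72 mm high. Origin: centre of its underside.
- pen: Marker pen lying flat, 136 mm long, 12 mm thick. Origin: centre of its underside.
- reagent_bottle: Small capped bottle, 44 mm wide, 110 mm high. Origin: centre of its underside.

How it is judged:
On the way, in this order (a step that is already met when the one before it is completed fails the run):
1. the guard is lifted clear of the rack (z of guard_grip in the frame of rack above 0.23 m), for 0.1 s.
2. both stud heads are through both round holes and the guard is pushed back past the heads (x of keyholes in the frame of stirrer between -0.1105 and -0.1 m and y of keyholes in the frame of stirrer between -0.014 and 0.014 m and z of keyholes in the frame of stirrer between 0.16 and 0.17 m and angle between the x axis of keyholes and the x axis of stirrer, either way round below 0.05 rad and angle between the z axis of keyholes and the z axis of stirrer, either way round below 0.15 rad), for 0.1 s.
At the end, for the whole second after the job is handed in: The guard hangs at rest with both slots down on the stud shanks, behind both heads: in the stirrer's frame the middle between its round holes is within 2.5 mm of the hung height, 3.5 mm of the hung depth and 14 mm of the middle, and the sheet is square to the frame within 0.05 rad (x of keyholes in the frame of stirrer between -0.114 and -0.107 m and y of keyholes in the frame of stirrer between -0.014 and 0.014 m and z of keyholes in the frame of stirrer between 0.1495 and 0.1545 m and angle between the x axis of keyholes and the x axis of stirrer, either way round below 0.05 rad and angle between the z axis of keyholes and the z axis of stirrer, either way round below 0.05 rad and linear speed of guard below 0.02 m/s); the robot touches nothing.
It fails at once if the guard is forced against the stirrer or its frame with more than 40 N (contact force between guard and stirrer above 40 N).
It fails at once if the beaker or another bystander is pushed aside by more than 15 mm (distance of any of beaker, timer, petri_dish, lidded_cup, pen, reagent_bottle from where it was at the start of the episode above 0.015 m).
It also fails if it takes over 61 s, if anything falls off the work surface, if the arm or the gripper's body presses on something with over 40 N, if the wrist force passes 120 N, or if a joint passes its speed limit or range.

## Working session

There is one attempt and no reset: what is moved stays moved. The work goes in short steps, Python scripts to look and compute and a tool call to move; the robot and the scene stay as the last step left them, time stands still between calls to the robot, and variables do not carry over. Pictures are saved under pics/ and viewed, about 8 in all and at most 12, crops included, and the job is handed in when it is done.

Besides the shell and the picture viewer there is one more tool, called as a command line: name --argument value ..., lists and objects as JSON in quotes. move_arm: Moves the arm, as the interface text tells. Its arguments: {"type":"object","properties":{"motion":{"type":"array","items":{"type":"array"}}},"required":["motion"]}

```bash
mkdir -p pics
cat > h.py <<'E'
import numpy as np, cv2
from bench import monitor, viewer, workorder, spotter
from scipy.spatial.transform import Rotation as R
def ray(cal,u,v):
    f=240/np.tan(np.radians(cal['fovy'])/2); E=np.array(cal['extrinsics'])
    d=E[:3,:3]@np.array([(u-cal['cx'])/f,(v-cal['cy'])/f,1]); return E[:3,3],d
def onz(cal,u,v,z):
    o,d=ray(cal,u,v); return o+d*(z-o[2])/d[2]
def proj(cal,p):
    f=240/np.tan(np.radians(cal['fovy'])/2); E=np.array(cal['extrinsics'])
    c=(np.atleast_2d(p)-E[:3,3])@E[:3,:3]; return c[:,:2]/c[:,2:]*f+[cal['cx'],cal['cy']]
E
python3 - <<'E'
from h import *
o=monitor.get_obs(); print(o)
for n in ['top','side']:
    im=viewer.camera(n); cv2.imwrite(f'pics/{n}0.png',im); c=viewer.calibration(n)
    print(n,c['fovy'],c['cx'],c['cy'],np.round(c['extrinsics'],3).tolist())
    for t in ['stirrer','guard_grip','rack','beaker','timer','lidded_cup','reagent_bottle','pen','petri_dish']:
        r=spotter.search_frame(n,t)[:1]
        for q in r: 
            u,v=q['centre'][0]*640,q['centre'][1]*480
            print(t,round(q['score'],2),round(u),round(v),onz(c,u,v,0).round(3))
E
```

```text
{'time_s': 0.0, 'q': array([-1.40129601e+00,  1.81544810e-01,  1.60800809e+00,  2.29063609e-05,
        1.35376753e+00, -2.06288517e-01]), 'dq': array([ 1.96780246e-04,  7.59642378e-04,  7.55601519e-04, -2.55430843e-04,
       -7.90251692e-04,  5.54913128e-05]), 'joint_efforts': array([-6.50547213e-05, -4.44868755e+01, -3.51343417e+01, -3.28330007e-04,
        9.17338009e-03,  4.25478106e-06]), 'eef_pos': array([ 0.21096676, -0.53433256,  0.23838197]), 'eef_rot': array([-8.63534337e-04,  9.82399812e-01,  1.86788285e-01,  2.70699916e-05]), 'wrist_force': array([ 0.61162339, -0.59613223,  0.4553577 ]), 'torque': array([-0.00158545,  0.02306701, -0.02013004]), 'opening': 0.9974969649201874}
top 56.03628207039186 324.68303440004524 246.29207172483638 [[0.003, -0.986, 0.167, 0.372], [-1.0, 0.001, 0.024, 0.054], [-0.024, -0.167, -0.986, 0.992], [0.0, 0.0, 0.0, 1.0]]
stirrer 0.58 388 195 [ 0.657 -0.064  0.   ]
guard_grip 0.96 258 238 [0.559 0.229 0.   ]
rack 0.81 245 258 [0.515 0.257 0.   ]
beaker 0.62 377 164 [ 0.732 -0.04   0.   ]
timer 0.69 388 196 [ 0.654 -0.065  0.   ]
lidded_cup 0.62 190 175 [0.707 0.39  0.   ]
reagent_bottle 0.85 259 168 [0.723 0.231 0.   ]
pen 0.87 477 314 [ 0.391 -0.251 -0.   ]
petri_dish 0.61 405 323 [ 0.371 -0.095  0.   ]
side 47.846754439159874 320.916542947213 237.0218853750493 [[-0.159, -0.419, 0.894, -0.682], [-0.987, 0.051, -0.152, 0.286], [0.018, -0.907, -0.421, 0.695], [0.0, 0.0, 0.0, 1.0]]
stirrer 0.65 338 249 [ 0.703 -0.001  0.   ]
guard_grip 0.79 271 256 [0.686 0.197 0.   ]
rack 0.61 268 271 [0.596 0.21  0.   ]
beaker 0.44 270 254 [0.697 0.199 0.   ]
timer 0.59 270 256 [0.686 0.199 0.   ]
lidded_cup 0.96 203 243 [0.795 0.389 0.   ]
reagent_bottle 0.73 259 225 [0.908 0.218 0.   ]
petri_dish 0.34 270 251 [0.715 0.196 0.   ]
```

View pics/top0.png

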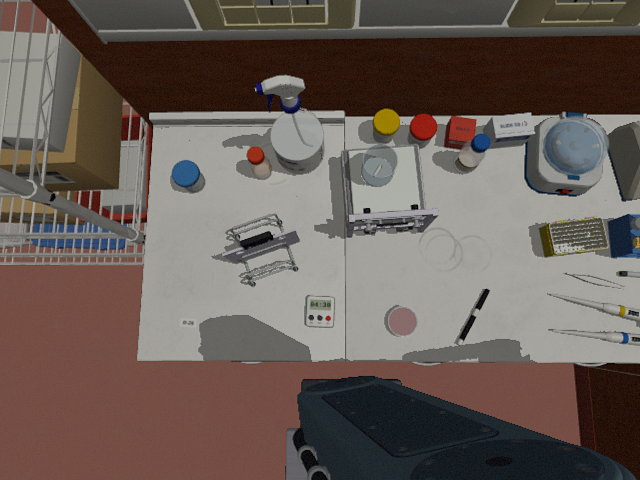

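View pics/side0.png

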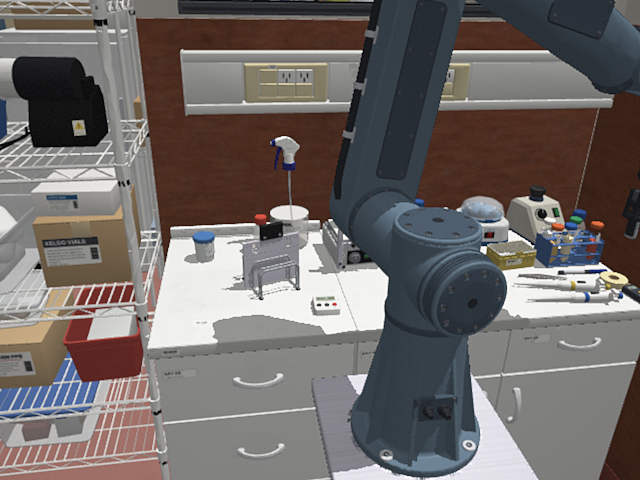

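The top view shows the guard in the rack, with the black grip at about (257,240), and the stirrer at about (388,190) with its frame bar near row 220. The side view shows the guard, but the arm hides the stirrer front. Next I'll measure both from the top.

Run:
```python
from h import *
c=viewer.calibration('top'); im=viewer.camera('top')
g=cv2.cvtColor(im,cv2.COLOR_BGR2GRAY)
m=np.zeros_like(g); m[225:258,235:280]=(g[225:258,235:280]<50)
n,l,s,ce=cv2.connectedComponentsWithStats(m); k=1+np.argmax(s[1:,4])
pts=np.argwhere(l==k)[:,::-1].astype(np.float32)
(r)=cv2.minAreaRect(pts); b=cv2.boxPoints(r); print('grip',s[k],r)
w=np.array([onz(c,*p,.165)[:2] for p in pts]); rr=cv2.minAreaRect(w.astype(np.float32)*1000);print('world grip at .165',rr)
print('centroid',w.mean(0)); d=np.linalg.svd(w-w.mean(0),full_matrices=False)[2][0]; print('dir',d,np.degrees(np.arctan2(d[1],d[0])))
cr=im[110:270,200:460]; cr=cv2.resize(cr,None,fx=3,fy=3,interpolation=cv2.INTER_CUBIC); cv2.imwrite('pics/crop.png',cr)
```

```text
grip [240 232  33  18 308] ((256.2900390625, 240.33387756347656), (10.019879341125488, 33.18058395385742), 70.82099914550781)
world grip at .165 ((523.2645874023438, 202.76480102539062), (19.22767448425293, 61.95282745361328), 19.511669158935547)
centroid [0.52363396 0.20280156]
dir [ 0.30234781 -0.95319767] -72.40132741951632
```

View pics/crop.png

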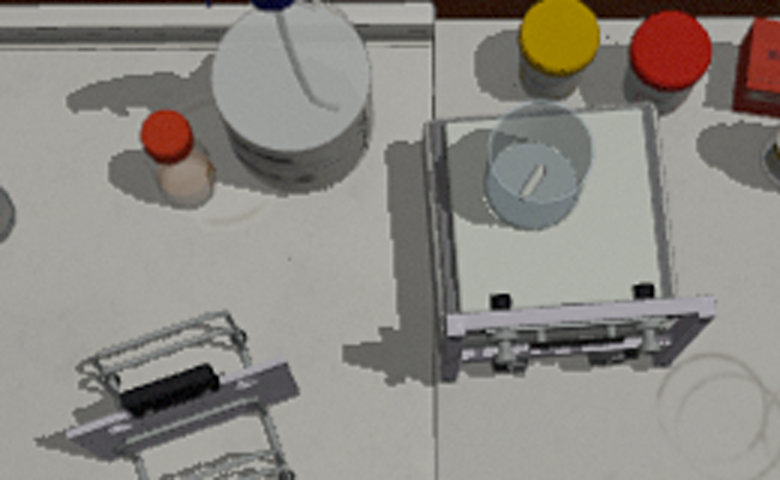

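Run:
```python
from h import *
c=viewer.calibration('top')
P=lambda x,y:(200+x/3,110+y/3)
for n,x,y,z in [('studL',508,350,.172),('studR',650,340,.172),('barL',447,325,.171),('barR',715,303,.171),('plateBL',445,120,.085),('plateBR',640,108,.085)]:
    print(n,onz(c,*P(x,y),z).round(4))
o=monitor.get_obs(); w=viewer.calibration('wrist'); E=np.array(w['extrinsics'])
q=o['eef_rot']; T=R.from_quat([q[1],q[2],q[3],q[0]]).as_matrix(); print('tool R',T.round(3).tolist())
print('cam in tool',(T.T@(E[:3,3]-o['eef_pos'])).round(4),(T.T@E[:3,:3]).round(3).tolist(),w['fovy'])
```

```text
studL [ 0.5474 -0.0083  0.172 ]
studR [ 0.5535 -0.0958  0.172 ]
barL [0.5636 0.0293 0.171 ]
barR [ 0.5771 -0.1369  0.171 ]
plateBL [0.7318 0.0271 0.085 ]
plateBR [ 0.7397 -0.11    0.085 ]
tool R [[0.93, 0.367, 0.0], [0.367, -0.93, 0.0], [0.0, -0.0, -1.0]]
cam in tool [ 0.0744  0.0006 -0.1337] [[0.001, -0.957, -0.291], [1.0, 0.001, 0.001], [-0.0, -0.291, 0.957]] 65.52569126414258
```

move_arm --motion '[[[7.43, -5.7, -1.7], [0, 0, -9.1], 100], [[7.43, -5.7, -1.7], [0, 0, -9.1], 100], [[7.43, -5.7, -1.7], [0, 0, -9.1], 100], [[7.43, -5.7, -1.7], [0, 0, -9.1], 100], [[7.43, -5.7, -1.7], [0, 0, -9.1], 100], [[7.43, -5.7, -1.7], [0, 0, -9.1], 100], [[7.43, -5.7, -1.7], [0, 0, -9.1], 100], [[7.43, -5.7, -1.7], [0, 0, -9.1], 100], [[7.43, -5.7, -1.7], [0, 0, -9.1], 100], [[7.43, -5.7, -1.7], [0, 0, -9.1], 100]]'

```text
time_s: 2.3
eef_pos: [0.5017, -0.0498, 0.3423]
eef_rot: [0.001, 0.678, 0.735, 0.001]
wrist_force: [-0.5, -1.1, 0.5]
opening: 0.998
```

Run:
```python
from h import *
import pickle
c=viewer.calibration('wrist'); im=viewer.camera('wrist'); cv2.imwrite('pics/w1.png',im); pickle.dump(c,open('w1.pkl','wb'))
print(monitor.get_obs()['eef_pos'],proj(c,[[.5474,-.0083,.165],[.5535,-.0958,.165]]))
```

```text
[ 0.50126221 -0.05068611  0.3418616 ] [[378.57148319 180.4517974 ]
 [372.86794677 279.47121902]]
```

View pics/w1.png

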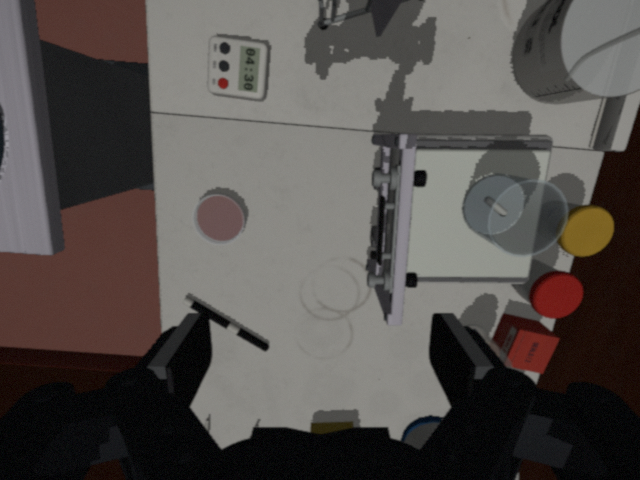

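The wrist view shows the studs at about (378,179) and (375,281), and the bar running from (400,135) to (397,322). I'll enlarge that region.

Run:
```python
from h import *
im=cv2.imread('pics/w1.png'); cr=im[125:330,355:435]; cr=cv2.resize(cv2.rotate(cr,cv2.ROTATE_90_COUNTERCLOCKWISE),None,fx=3.9,fy=3.9,interpolation=cv2.INTER_CUBIC)
cr=cv2.convertScaleAbs(cr,alpha=1.5)
cv2.imwrite('pics/w1c.png',cr); print(cr.shape)
```

```text
(312, 800, 3)
```

View pics/w1c.png

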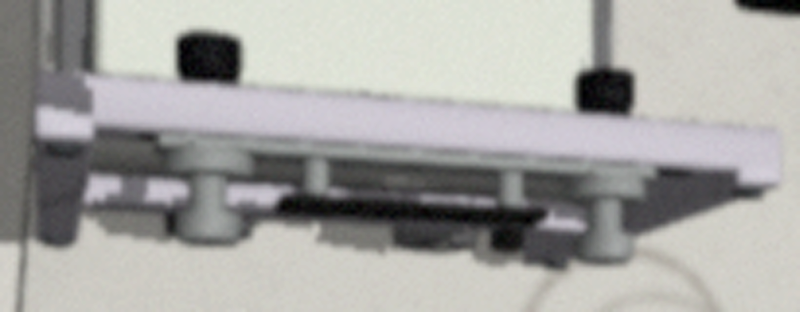

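Run:
```python
from h import *
import pickle
c=pickle.load(open('w1.pkl','rb'))
f=lambda X,Y,z:onz(c,434.5-Y/3.9,125+X/3.9,z)
a=f(211,243,.1585);b=f(607,262,.1585); print('front rim',a,b,np.linalg.norm(a-b))
d=a-b; yaw=np.arctan2(-d[0],d[1]); print('yaw studs',np.degrees(yaw))
l,r=f(100,130,.171),f(780,185,.171); d=l-r; print('bar front',l,r,np.degrees(np.arctan2(-d[0],d[1])),np.linalg.norm(d))
l,r=f(100,75,.171),f(780,128,.171); d=l-r; print('bar back',l,r,np.degrees(np.arctan2(-d[0],d[1])))
for X,Y in [(178,62),(240,62),(580,95),(634,95)]: print('knob',f(X,Y,.165))
o=monitor.get_obs();q=o['eef_rot'];T=R.from_quat([q[1],q[2],q[3],q[0]]).as_matrix();print(o['eef_pos'],np.degrees(np.arctan2(T[1,0],T[0,0])),T.round(4).tolist())
```

```text
front rim [ 0.54297321 -0.00828744  0.1585    ] [ 0.54978775 -0.09984655  0.1585    ] 0.0918123506387371
yaw studs 4.256554540298154
bar front [0.56126242 0.01699166 0.171     ] [ 0.57077529 -0.13666024  0.171     ] 3.542765025857515 0.15394609749352128
bar back [0.57239404 0.01790782 0.171     ] [ 0.58406065 -0.1355719   0.171     ] 4.346922056684202
knob [0.57909665 0.00229935 0.165     ]
knob [ 0.58115404 -0.01054366  0.165     ]
knob [ 0.58589602 -0.08763218  0.165     ]
knob [ 0.58791963 -0.10081805  0.165     ]
[ 0.50126221 -0.05068611  0.3418616 ] 94.5673294719892 [[-0.0796, 0.9968, 0.0011], [0.9968, 0.0796, 0.0001], [0.0, 0.0011, -1.0]]
```

move_arm --motion '[[[4.18, 0.71, 1.37], [0, 0, -1.75], 100], [[4.18, 0.71, 1.37], [0, 0, -1.75], 100], [[4.18, 0.71, 1.37], [0, 0, -1.75], 100], [[4.18, 0.71, 1.37], [0, 0, -1.75], 100], [[4.18, 0.71, 1.37], [0, 0, -1.75], 100], [[4.18, 0.71, 1.37], [0, 0, -1.75], 100], [[4.18, 0.71, 1.37], [0, 0, -1.75], 100]]'

```text
time_s: 3.22
eef_pos: [0.5243, 0.1983, 0.2597]
eef_rot: [0.0, 0.586, 0.81, -0.0]
wrist_force: [-0.2, -1.2, 0.7]
opening: 1.001
```

Run:
```python
from h import *
import pickle
c=viewer.calibration('wrist'); im=viewer.camera('wrist'); cv2.imwrite('pics/w2.png',im); pickle.dump(c,open('w2.pkl','wb'))
o=monitor.get_obs();q=o['eef_rot'];T=R.from_quat([q[1],q[2],q[3],q[0]]).as_matrix();print(o['eef_pos'],np.degrees(np.arctan2(T[1,0],T[0,0])))
r=spotter.search_frame('wrist','guard_grip')[:1]; print(r, proj(c,[[.5236,.2028,.168]]))
```

```text
[0.52438901 0.19831365 0.25982883] 108.1993816118222
[{'centre': [0.5106, 0.4879], 'score': 0.84}] [[320.73677179 248.97830762]]
```

View pics/w2.png

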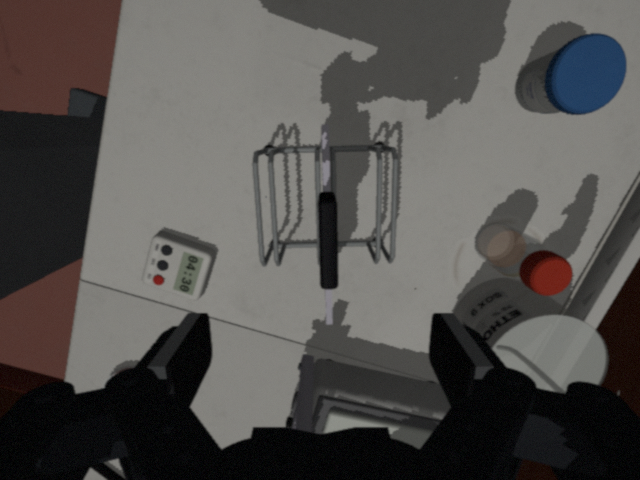

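The grip lies between the jaws, at rows 193–288 near column 328. The top edge of the sheet runs from (325,126) to (329,323).

Run:
```python
from h import *
import pickle
c=pickle.load(open('w2.pkl','rb')); im=cv2.imread('pics/w2.png'); g=cv2.cvtColor(im,cv2.COLOR_BGR2GRAY)
m=(g[185:295,310:345]<45).astype(np.uint8); pts=np.argwhere(m)[:,::-1]+[310,185]
print(pts.min(0),pts.max(0)); rows=[(v,pts[pts[:,1]==v][:,0].min(),pts[pts[:,1]==v][:,0].max()) for v in range(198,290,8) if (pts[:,1]==v).any()]; print(rows)
a,b=onz(c,328,193,.168),onz(c,328,288,.168); print('grip top ends',a,b,(a+b)/2,np.linalg.norm(a-b))
a,b=onz(c,325,126,.13),onz(c,329.3,323,.13); d=a-b; print('sheet',a,b,(a+b)/2,np.linalg.norm(d),'tool x angle',np.degrees(np.arctan2(d[1],d[0])))
```

```text
[318 185] [338 288]
[(198, np.int64(319), np.int64(335)), (206, np.int64(318), np.int64(336)), (214, np.int64(319), np.int64(336)), (222, np.int64(319), np.int64(336)), (230, np.int64(319), np.int64(336)), (238, np.int64(320), np.int64(337)), (246, np.int64(320), np.int64(337)), (254, np.int64(320), np.int64(336)), (262, np.int64(320), np.int64(336)), (270, np.int64(321), np.int64(336)), (278, np.int64(321), np.int64(336)), (286, np.int64(322), np.int64(336))]
grip top ends [0.51664818 0.23776004 0.168     ] [0.53647257 0.17900241 0.168     ] [0.52656038 0.20838123 0.168     ] 0.062011813374031666
sheet [0.50288295 0.27459058 0.13      ] [0.55280669 0.13611394 0.13      ] [0.52784482 0.20535226 0.13      ] 0.14720108342831567 tool x angle 109.82529926746784
```

move_arm --motion '[[[0.11, 0.08, 0.9], [0, 0, -0.14], 100], [[0.11, 0.08, 1.5], [0, 0, -0.14], 100], [[0.11, 0.08, 1.96], [0, 0, -0.14], 100], [[0.11, 0.08, 1.96], [0, 0, -0.14], 100], [[0.11, 0.08, 1.96], [0, 0, -0.14], 60], [[0.11, 0.08, 1.96], [0, 0, -0.14], 30], [[0.11, 0.08, 1.96], [0, 0, -0.14], 0], [[0.11, 0.08, 1.96], [0, 0, -0.14], 0], [[0.11, 0.08, 1.96], [0, 0, -0.14], 0], [[0.11, 0.08, 1.96], [0, 0, -0.14], 0]]'

```text
time_s: 4.58
eef_pos: [0.5266, 0.2081, 0.1421]
eef_rot: [0.0, 0.577, 0.816, 0.0]
wrist_force: [-0.8, -0.4, 5.1]
opening: 0.131
```

Run:
```python
from h import *
import pickle
c=viewer.calibration('wrist'); im=viewer.camera('wrist'); cv2.imwrite('pics/w3.png',im); pickle.dump(c,open('w3.pkl','wb'))
o=monitor.get_obs();q=o['eef_rot'];T=R.from_quat([q[1],q[2],q[3],q[0]]).as_matrix();print(o['eef_pos'],np.degrees(np.arctan2(T[1,0],T[0,0])),o['opening'],o['wrist_force'],T.round(4).tolist())
print(o['time_s'])
```

```text
[0.52656719 0.20804969 0.1420737 ] 109.46245898307508 0.13103271076054182 [-1.59790802 -1.28253744  5.41431381] [[-0.3332, 0.9429, 0.0008], [0.9429, 0.3332, 0.0001], [-0.0002, 0.0008, -1.0]]
4.625
```

View pics/w3.png

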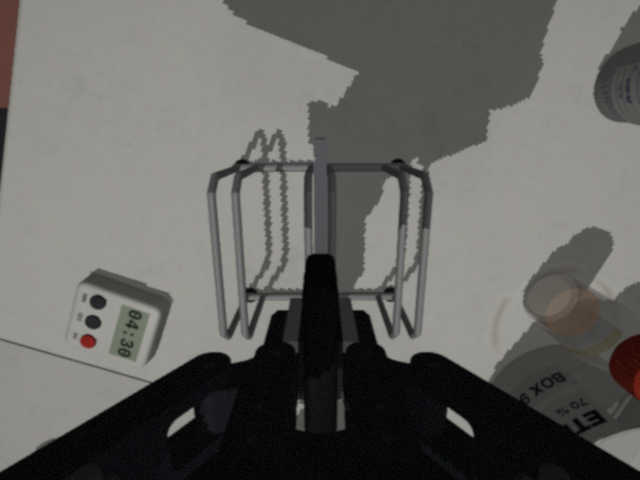

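The grip is held, with an opening of 0.131 (about 11 mm). The sheet's left end is at (320,138) and the grip's left end at (320,255). I'll work out the guard's offset in the tool frame and lift.

Run:
```python
from h import *
import pickle
c=pickle.load(open('w3.pkl','rb')); o=monitor.get_obs();q=o['eef_rot'];T=R.from_quat([q[1],q[2],q[3],q[0]]).as_matrix()
for u,v,z in [(320,137,.13),(320,255,.168)]: print(T.T@(onz(c,u,v,z)-o['eef_pos']))
```

```text
[0.07269585 0.00023836 0.0120607 ]
[ 0.03853418  0.00033488 -0.02593303]
```

move_arm --motion '[[[0, 0, -0.5], [0, 0, 0], 0], [[0, 0, -1.1], [0, 0, 0], 0], [[0, 0, -1.8], [0, 0, 0], 0], [[0, 0, -2.5], [0, 0, 0], 0], [[0, 0, -2.5], [0, 0, 0], 0]]'

```text
time_s: 5.25
eef_pos: [0.5278, 0.2083, 0.2944]
eef_rot: [0.002, 0.577, 0.816, 0.002]
wrist_force: [0.7, 0.6, -3.1]
opening: 0.131
```

move_arm --motion '[[[0, -1.0, 0], [0, 0, 0], 0], [[-0.8, -2.0, 0.1], [0, 0, 0.6], 0], [[-1.7, -2.18, 0.3], [0, 0, 1.2], 0], [[-2.6, -2.18, 0.5], [0, 0, 1.91], 0], [[-3.4, -2.18, 0.74], [0, 0, 1.91], 0], [[-3.88, -2.18, 0.74], [0, 0, 1.91], 0], [[-3.88, -2.18, 0.74], [0, 0, 1.91], 0], [[-3.88, -2.18, 0.74], [0, 0, 1.91], 0]]'

```text
time_s: 6.25
eef_pos: [0.4793, -0.0544, 0.2452]
eef_rot: [-0.002, 0.681, 0.732, -0.0]
wrist_force: [0.4, 0.4, -2.9]
opening: 0.132
```

Run:
```python
from h import *
import pickle
c=viewer.calibration('wrist'); im=viewer.camera('wrist'); cv2.imwrite('pics/w4.png',im); pickle.dump(c,open('w4.pkl','wb'))
o=monitor.get_obs();q=o['eef_rot'];T=R.from_quat([q[1],q[2],q[3],q[0]]).as_matrix();print(o['time_s'],o['eef_pos'],np.degrees(np.arctan2(T[1,0],T[0,0])),o['opening'],o['wrist_force'],o['torque'],T.round(4).tolist())
M=np.array([.5464,-.0541,.165]); sy=np.array([-.0732,.9973,0])
print(proj(c,[M+.045*sy,M-.045*sy]))
```

```text
6.3 [ 0.47947801 -0.05409372  0.24572173] 94.20656030877691 0.13205688391419865 [ 0.34664031  1.0991986  -2.59805813] [ 0.04366688  0.00693962 -0.00113861] [[-0.0734, 0.9973, -0.0024], [0.9973, 0.0734, 0.0013], [0.0014, -0.0023, -1.0]]
[[436.36478882 195.63991662]
 [423.70897474 335.12808626]]
```

View pics/w4.png

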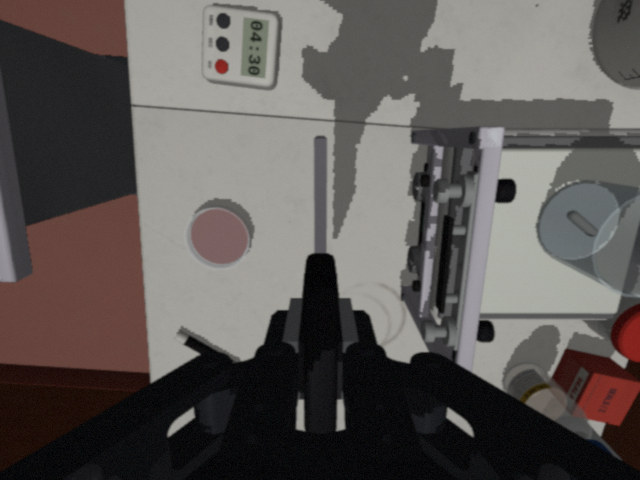

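The sheet's left end is at (320,137), unchanged in the grip. The left stud is at about (440,190) and the right one at about (428,330). I'll enlarge the studs.

Run:
```python
from h import *
im=cv2.imread('pics/w4.png'); cr=im[120:350,405:495]; cr=cv2.resize(cv2.rotate(cr,cv2.ROTATE_90_COUNTERCLOCKWISE),None,fx=3.4,fy=3.4,interpolation=cv2.INTER_CUBIC)
cv2.imwrite('pics/w4c.png',cv2.convertScaleAbs(cr,alpha=1.7)); print(cr.shape)
```

```text
(306, 782, 3)
```

View pics/w4c.png

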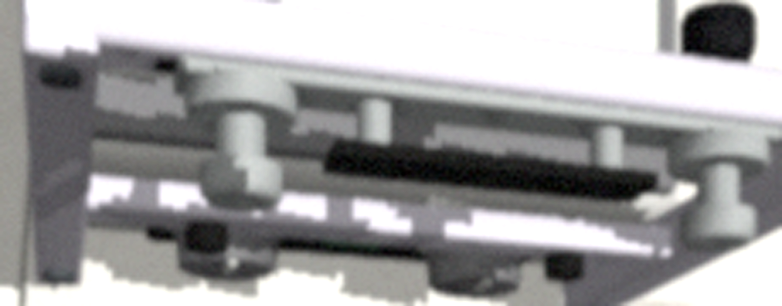

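Run:
```python
from h import *
import pickle
c=pickle.load(open('w4.pkl','rb'))
f=lambda X,Y,z:onz(c,494.5-Y/3.4,120+X/3.4,z)
sx=np.array([.9973,.0732,0]); sy=np.array([-.0732,.9973,0])
a=f(242,185,.165);b=f(723,220,.165); print(a,b,np.linalg.norm(a-b)); d=a-b; print(np.degrees(np.arctan2(-d[0],d[1])))
for n,p in (('w4 mid head(-.116)',(a+b)/2),('w1 M(-.119)',np.array([.5464,-.0541,0])),('top(-.119)',np.array([.5505,-.052,0]))): print(n,p@sx,p@sy)
for X,Y in ((242,209),(723,243)): print('front rim',f(X,Y,.1585)@sx)
for Y1,Y2,z in ((113,162,.165),): print('shoulder low-front rim',f(242,113,.156)@sx,f(723,160,.156)@sx)
s=onz(c,320,137,.2337)@sy; print('sheet end',s)
o=monitor.get_obs();print('tcp',o['eef_pos']@sx,o['eef_pos']@sy, onz(c,320,190,.2337)@sx)
l=f(95,40,.171);r=f(782,120,.171)
print('sheet mid s', [ (onz(c,320.5,v,.2337)@sx) for v in (150,220)])
```

```text
[ 0.54481003 -0.00652852  0.165     ] [ 0.55331271 -0.09690601  0.165     ] 0.09077657101657434
5.374548208983287
w4 mid head(-.116) 0.5437932003117361 -0.09176892394506335
w1 M(-.119) 0.5409646 -0.09395041
top(-.119) 0.54520725 -0.0921562
front rim 0.5407624339644919
front rim 0.5423669316456452
shoulder low-front rim 0.5583188666737714 0.5594508748431789
sheet end -0.016508173626525596
tcp 0.47422375827087804 -0.08904545357261315 0.47443956387764596
sheet mid s [np.float64(0.4746225071092645), np.float64(0.4746430249543522)]
```

move_arm --motion '[[[-0.01, 0, 0.4], [0, 0, -0.05], 0], [[-0.01, 0.1, 0.74], [0, 0, -0.05], 0], [[-0.01, 0.5, 0.74], [0, 0, -0.05], 0], [[-0.01, 0.8, 0.74], [0, 0, -0.05], 0], [[-0.01, 0.95, 0.74], [0, 0, -0.05], 0], [[-0.01, 0.95, 0.74], [0, 0, -0.05], 0], [[-0.01, 0.95, 0.74], [0, 0, -0.05], 0]]'

```text
time_s: 7.18
eef_pos: [0.5366, -0.0512, 0.2025]
eef_rot: [-0.0, 0.678, 0.735, -0.0]
wrist_force: [-0.3, -0.4, -3.9]
opening: 0.132
```

```bash
cat > st.py <<'E'
from h import *
o=monitor.get_obs();q=o['eef_rot'];T=R.from_quat([q[1],q[2],q[3],q[0]]).as_matrix()
sx=np.array([.9973,.0732,0]); sy=np.array([-.0732,.9973,0]);p=o['eef_pos'];f=o['wrist_force'];t=o['torque']
print('t',round(o['time_s'],2),'u v z',(p@sx).round(4),(p@sy).round(4),p[2].round(4),'ang',np.degrees(np.arctan2(T[1,0],T[0,0])).round(2),'F u v z',(f@sx).round(1),(f@sy).round(1),f[2].round(1),'M',(t@sx).round(2),(t@sy).round(2),t[2].round(2))
E
python3 st.py
python3 - <<'E'
from h import *
import pickle
c=viewer.calibration('wrist'); im=viewer.camera('wrist'); cv2.imwrite('pics/w5.png',im); pickle.dump(c,open('w5.pkl','wb'))
cr=im[120:350,310:450]; cr=cv2.resize(cv2.rotate(cr,cv2.ROTATE_90_COUNTERCLOCKWISE),None,fx=3.4,fy=3.4,interpolation=cv2.INTER_CUBIC)
cv2.imwrite('pics/w5c.png',cv2.convertScaleAbs(cr,alpha=1.7))
E
```

```text
t 7.17 u v z 0.5314 -0.0903 0.2025 ang 94.6 F u v z -0.3 -0.4 -3.9 M -0.02 0.01 0.01
```

View pics/w5c.png

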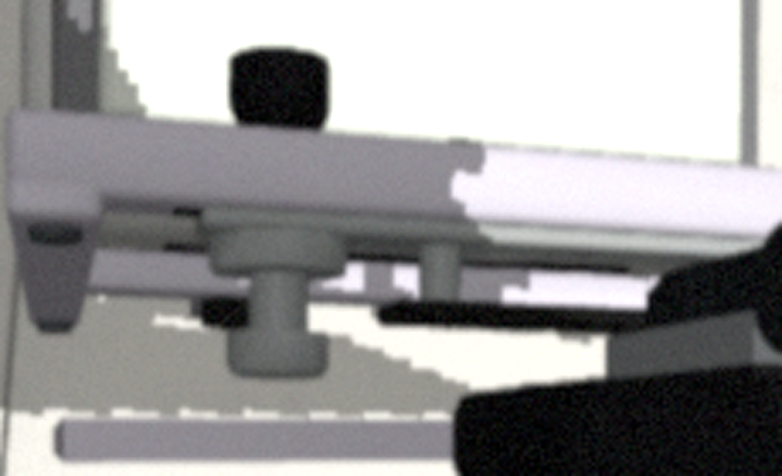

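Run:
```python
from h import *
import pickle
c=pickle.load(open('w5.pkl','rb'))
sx=np.array([.9973,.0732,0]); sy=np.array([-.0732,.9973,0])
def f(X,Y,z):
    p=onz(c,449.5-Y/3.4,120+X/3.4,z); return np.array([p@sx,p@sy])
def an(a,b): d=a-b; return np.degrees(np.arctan2(-d[0],d[1]))+4.2
print('bar front top',an(f(100,210,.171),f(720,238,.171)),'back',an(f(140,117,.171),f(770,170,.171)))
print('strip',an(f(385,305,.171),f(645,312,.171)))
print('sheet back top',an(f(75,418,.1905),f(450,418,.1905)),'mid', f(250,438,.1905))
print('sheet end',f(58,438,.1905),'stud',f(278,350,.165),'head front',f(278,377,.1585))
```

```text
bar front top 5.012674087157757 back 3.9703283925136494
strip 4.9463369043718535
sheet back top 4.956561324204234 mid [ 0.53174861 -0.03871943]
sheet end [ 0.53156625 -0.01756615] stud [ 0.54376752 -0.04625036] head front [ 0.54041908 -0.0473981 ]
```

move_arm --motion '[[[0.015, 0, 0.025], [0, 0, 0], 0], [[0.015, 0.05, 0.025], [0, 0, 0], 0], [[0.015, 0.08, 0.025], [0, 0, 0], 0], [[0.015, 0.1, 0.025], [0, 0, 0], 0], [[0.015, 0.11, 0.025], [0, 0, 0], 0], [[0.015, 0.12, 0.025], [0, 0, 0], 0], [[0.015, 0.12, 0.025], [0, 0, 0], 0]]'

```text
time_s: 8.1
eef_pos: [0.5445, -0.0501, 0.2012]
eef_rot: [-0.0, 0.678, 0.735, 0.0]
wrist_force: [0.4, 0.9, -3.5]
opening: 0.129
```

```bash
python3 st.py
```

```text
t 8.1 u v z 0.5393 -0.0898 0.2012 ang 94.58 F u v z 0.5 0.8 -3.5 M 0.05 -0.03 0.02
```

move_arm --motion '[[[0, 0.01, 0], [0, 0, 0], 0], [[0, 0.02, 0], [0, 0, 0], 0], [[0, 0.03, 0], [0, 0, 0], 0], [[0, 0.03, 0], [0, 0, 0], 0]]'

```text
time_s: 8.6
eef_pos: [0.5463, -0.0499, 0.2012]
eef_rot: [-0.0, 0.678, 0.735, 0.0]
wrist_force: [0.4, 0.1, -3.7]
opening: 0.134
```

```bash
python3 st.py
```

```text
t 8.6 u v z 0.5411 -0.0898 0.2012 ang 94.57 F u v z 0.4 0.0 -3.7 M 0.09 0.01 0.04
```

move_arm --motion '[[[0, 0.01, 0], [0, 0, 0], 0], [[0, 0.02, 0], [0, 0, 0], 0], [[0, 0.03, 0], [0, 0, 0], 0], [[0, 0.03, 0], [0, 0, 0], 0]]'

```text
time_s: 9.1
eef_pos: [0.5481, -0.0498, 0.2012]
eef_rot: [0.0, 0.678, 0.735, 0.0]
wrist_force: [-0.1, 0.7, -3.6]
opening: 0.132
```

```bash
python3 st.py
```

```text
t 9.1 u v z 0.543 -0.0898 0.2012 ang 94.58 F u v z -0.1 0.7 -3.6 M 0.11 -0.04 -0.03
```

move_arm --motion '[[[0, 0.01, 0], [0, 0, 0], 0], [[0, 0.02, 0], [0, 0, 0], 0], [[0, 0.03, 0], [0, 0, 0], 0], [[0, 0.03, 0], [0, 0, 0], 0]]'

```text
time_s: 9.6
eef_pos: [0.5499, -0.0497, 0.2012]
eef_rot: [0.0, 0.678, 0.735, 0.0]
wrist_force: [0.6, 0.5, -3.5]
opening: 0.132
```

```bash
python3 st.py
```

```text
t 9.6 u v z 0.5448 -0.0898 0.2012 ang 94.57 F u v z 0.6 0.4 -3.5 M 0.08 -0.03 0.0
```

move_arm --motion '[[[0, 0.01, 0], [0, 0, 0], 0], [[0, 0.02, 0], [0, 0, 0], 0], [[0, 0.03, 0], [0, 0, 0], 0], [[0, 0.03, 0], [0, 0, 0], 0]]'

```text
time_s: 10.1
eef_pos: [0.5514, -0.0495, 0.2011]
eef_rot: [-0.0, 0.678, 0.735, -0.0]
wrist_force: [-2.7, -0.3, -1.9]
opening: 0.129
```

```bash
python3 st.py
```

```text
t 10.1 u v z 0.5463 -0.0898 0.2011 ang 94.57 F u v z -2.7 -0.1 -1.9 M 0.06 0.49 -0.07
```

Contact force is centred (2.7 N) at the expected strip depth, so both heads appear to be through. I'll continue gently.

move_arm --motion '[[[0, 0.01, 0], [0, 0, 0], 0], [[0, 0.02, 0], [0, 0, 0], 0], [[0, 0.03, 0], [0, 0, 0], 0], [[0, 0.03, 0], [0, 0, 0], 0]]'

```text
time_s: 10.6
eef_pos: [0.5533, -0.0494, 0.2011]
eef_rot: [-0.0, 0.678, 0.735, -0.0]
wrist_force: [-3.8, -0.0, -1.9]
opening: 0.132
```

```bash
python3 st.py
```

```text
t 10.6 u v z 0.5482 -0.0898 0.2011 ang 94.57 F u v z -3.7 0.3 -1.9 M -0.01 0.7 -0.11
```

move_arm --motion '[[[0, 0.01, 0], [0, 0, 0], 0], [[0, 0.02, 0], [0, 0, 0], 0], [[0, 0.03, 0], [0, 0, 0], 0], [[0, 0.04, 0], [0, 0, 0], 0], [[0, 0.04, 0], [0, 0, 0], 0]]'

```text
time_s: 11.22
eef_pos: [0.5556, -0.0492, 0.2011]
eef_rot: [-0.0, 0.678, 0.735, -0.0]
wrist_force: [-4.8, -1.1, -2.1]
opening: 0.132
```

```bash
python3 st.py
```

```text
t 11.22 u v z 0.5505 -0.0898 0.2011 ang 94.57 F u v z -4.9 -0.7 -2.1 M -0.07 1.02 -0.09
```

move_arm --motion '[[[0, 0.008, 0], [0, 0, 0], 0], [[0, 0.008, 0], [0, 0, 0], 0], [[0, 0.008, 0.03], [0, 0, 0], 0], [[0, 0.008, 0.06], [0, 0, 0], 0], [[0, 0.008, 0.08], [0, 0, 0], 0], [[0, 0.008, 0.08], [0, 0, 0], 0]]'

```text
time_s: 11.98
eef_pos: [0.5559, -0.0492, 0.1961]
eef_rot: [-0.0, 0.678, 0.735, -0.0]
wrist_force: [-6.1, -0.5, -2.9]
opening: 0.129
```

```bash
python3 st.py
```

```text
t 11.97 u v z 0.5508 -0.0897 0.1961 ang 94.57 F u v z -6.1 -0.0 -2.9 M -0.04 1.06 -0.11
```

move_arm --motion '[[[0, 0, 0.03], [0, 0, 0], 0], [[0, 0, 0.06], [0, 0, 0], 0], [[0, 0, 0.08], [0, 0, 0], 0], [[0, 0, 0.1], [0, 0, 0], 0], [[0, 0, 0.1], [0, 0, 0], 0]]'

```text
time_s: 12.6
eef_pos: [0.5559, -0.0492, 0.1901]
eef_rot: [-0.0, 0.678, 0.735, -0.0]
wrist_force: [-5.2, -0.3, -2.9]
opening: 0.132
```

```bash
python3 st.py
```

```text
t 12.6 u v z 0.5508 -0.0897 0.1901 ang 94.57 F u v z -5.2 0.1 -2.9 M -0.07 0.93 -0.12
```

move_arm --motion '[[[0, 0, 0.01], [0, 0, 0], 0], [[0, 0, 0.02], [0, 0, 0], 0], [[0, 0, 0.03], [0, 0, 0], 0], [[0, 0, 0.03], [0, 0, 0], 0]]'

```text
time_s: 13.1
eef_pos: [0.5561, -0.0491, 0.1886]
eef_rot: [-0.0, 0.678, 0.735, -0.0]
wrist_force: [-5.2, 0.2, -0.8]
opening: 0.132
```

```bash
python3 st.py
```

```text
t 13.1 u v z 0.551 -0.0897 0.1886 ang 94.57 F u v z -5.2 0.6 -0.8 M -0.13 1.07 -0.17
```

move_arm --motion '[[[0, 0, 0.01], [0, 0, 0], 0], [[0, 0, 0.015], [0, 0, 0], 0], [[0, 0, 0.015], [0, 0, 0], 0]]'

```text
time_s: 13.48
eef_pos: [0.5562, -0.0491, 0.1884]
eef_rot: [0.0, 0.678, 0.735, -0.0]
wrist_force: [-8.0, 0.5, 3.3]
opening: 0.126
```

```bash
python3 st.py
```

```text
t 13.47 u v z 0.5511 -0.0897 0.1884 ang 94.57 F u v z -8.0 1.1 3.3 M -0.05 1.32 -0.21
```

move_arm --motion '[[[0, -0.01, -0.01], [0, 0, 0], 0], [[0, -0.02, -0.01], [0, 0, 0], 0], [[0, -0.03, -0.01], [0, 0, 0], 0], [[0, -0.03, -0.01], [0, 0, 0], 0]]'

```text
time_s: 13.98
eef_pos: [0.5547, -0.0492, 0.1885]
eef_rot: [0.0, 0.678, 0.735, 0.0]
wrist_force: [-3.2, 1.0, 0.7]
opening: 0.129
```

```bash
python3 st.py
```

```text
t 13.97 u v z 0.5496 -0.0897 0.1885 ang 94.58 F u v z -3.1 1.2 0.7 M 0.1 0.53 -0.1
```

move_arm --motion '[[[0, -0.01, 0], [0, 0, 0], 0], [[0, -0.01, 0], [0, 0, 0], 15], [[0, -0.01, 0], [0, 0, 0], 20], [[0, -0.01, 0], [0, 0, 0], 30], [[0, -0.01, 0], [0, 0, 0], 50], [[0, -0.01, 0], [0, 0, 0], 60], [[0, -0.01, 0], [0, 0, 0], 60], [[0, -0.01, -0.3], [0, 0, 0], 60], [[0, -0.01, -0.9], [0, 0, 0], 60], [[0, -0.01, -1.6], [0, 0, 0], 60]]'

```text
time_s: 15.22
eef_pos: [0.5537, -0.0493, 0.2861]
eef_rot: [-0.0, 0.678, 0.735, -0.0]
wrist_force: [0.5, 0.2, -0.2]
opening: 0.601
```

move_arm --motion '[[[0, 0, -0.5], [0, 0, 0], 60], [[0, -0.8, -0.5], [0, 0, 0], 60], [[0, -0.8, -0.5], [0, 0, 0], 60], [[0, -0.8, -0.5], [0, 0, 0], 60]]'

```text
time_s: 15.72
eef_pos: [0.5065, -0.0533, 0.3157]
eef_rot: [0.001, 0.678, 0.735, 0.001]
wrist_force: [0.2, 0.4, -0.2]
opening: 0.6
```

```bash
python3 st.py
python3 - <<'E'
from h import *
import pickle
c=viewer.calibration('wrist'); im=viewer.camera('wrist'); cv2.imwrite('pics/w6.png',im); pickle.dump(c,open('w6.pkl','wb'))
sx=np.array([.9973,.0732,0]); sy=np.array([-.0732,.9973,0])
# expected sheet/grip marks: u=.5495
P=lambda u,v,z:u*sx+v*sy+[0,0,z]
print(proj(c,[P(.5495,-.092+.075,.176),P(.5495,-.092-.075,.176),P(.5495,-.092,.214)]))
E
```

```text
t 15.72 u v z 0.5012 -0.0903 0.3157 ang 94.56 F u v z 0.2 0.4 -0.2 M 0.03 0.0 0.01
[[388.66077484 135.72327604]
 [377.47767762 327.0498368 ]
 [391.89792584 254.07256917]]
```

View pics/w6.png

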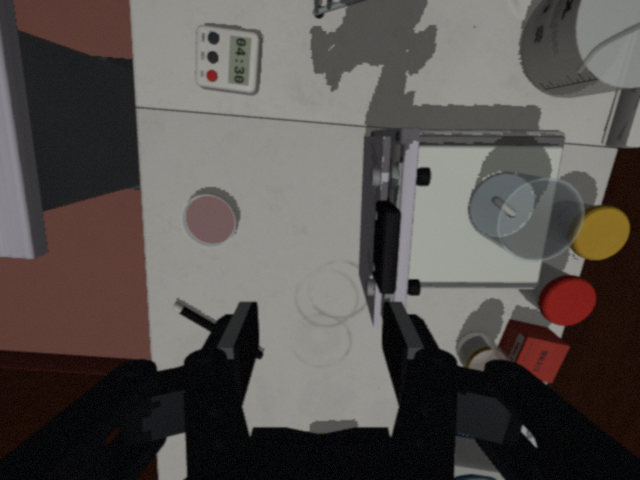

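The guard is hanging on the frame: its sheet spans rows 135–322 near column 376, and the grip is at (386,247). I'll use one last enlargement to check that it is seated.

Run:
```python
from h import *
im=cv2.imread('pics/w6.png'); cr=im[120:335,350:430]; cr=cv2.resize(cv2.rotate(cr,cv2.ROTATE_90_COUNTERCLOCKWISE),None,fx=3.7,fy=3.7,interpolation=cv2.INTER_CUBIC)
cv2.imwrite('pics/w6c.png',cv2.convertScaleAbs(cr,alpha=1.7))
```

```text
(no output)
```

View pics/w6c.png

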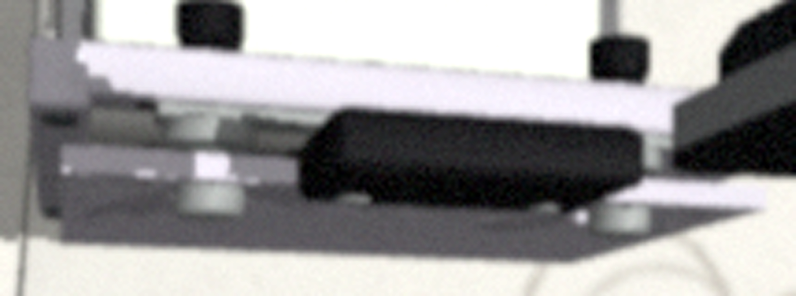

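```bash
python3 - <<'E'
from h import *
import pickle
c=pickle.load(open('w6.pkl','rb'))
sx=np.array([.9973,.0732,0]); sy=np.array([-.0732,.9973,0])
def f(X,Y,z):
    p=onz(c,429.5-Y/3.7,120+X/3.7,z); return np.array([p@sx,p@sy])
a,b=f(62,177,.176),f(765,209,.176); d=a-b
print('front top edge',a,b,np.linalg.norm(d),'yaw',np.degrees(np.arctan2(-d[0],d[1]))+4.2)
print('back top edge L',f(62,147,.176)); print('front low edge',f(62,240,.054),f(575,262,.054))
E
python3 st.py
```

```text
front top edge [ 0.54460849 -0.01773025] [ 0.54581155 -0.16675122] 0.1490258260667588 yaw 4.6625463294452985
back top edge L [ 0.55030268 -0.01768803]
front low edge [ 0.5467518  -0.01834016] [ 0.54637623 -0.16887953]
t 15.78 u v z 0.5014 -0.0903 0.3153 ang 94.57 F u v z 1.2 0.7 0.4 M -0.02 -0.09 0.03
```

```bash
python3 -c "
from bench import workorder; print(workorder.hand_in())"
```

```text
the job is handed in; nothing more can be done
None
```

I lifted the guard out of the rack, passed both holes over the stud heads and pushed it back against the strip. I then slid it down about 13 mm until it stopped on the studs, released it and handed the job in at about 16 s.

- **Forces:** The push built up to about 5–6 N during the slide and peaked at about 8 N as the guard seated. That is well under the 40 N limit.
- **Last picture:** Both heads show in front of the sheet. The sheet measures level along its width and upright within about 0.015 rad. Its yaw is about 4.7°, against 4–5° for the frame.
- **Depth:** The camera put the hung depth at about -0.1125 m, while working from where the strip was first felt gives about -0.111 m. The two differ by 1–2 mm, but both are within tolerance.
- **Contact at hand-in:** The gripper was clear of everything and the wrist force was near zero.
- **Bystanders:** Those visible in the last picture look undisturbed. I did not measure their positions afterwards.

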